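# Load the compass housing under the turntable's spring hold-down flap

### The job

Load the black compass housing into the nest of the calibration turntable: press the brass flap's thumb pad down with one fingertip and hold the spring flap well open, while the other fingertip pushes the housing along its guides, under the raised flap, until it is home against the end stop. Then let the pad go, so that the flap closes onto the housing and holds it there, and draw back. Only press and push: nothing is to be pinched or lifted, the housing must not be pushed along with the flap rubbing on it, and the other things on the shelf stay where they are.

Things in the scene. Friction and masses are not known exactly. Their poses are not given: they have to be found in the camera images.
- turntable: Compass turntable fixed to the shelf; round graduated table 230 mm across, flat top 34 mm above the shelf. Origin: on its axis at shelf height. +x: the way the housing is pushed in; +y: towards the flap's hinge and thumb pad; z up. All turntable x, y below are in this frame. Worm knob at x = 55, y = -128 to -144 mm, low; brass index block at x = 116 to 131 mm, 36 mm above the shelf
- guide_mouth (a point): Middle of the open end of the nest's guides, at the level of the table top (turntable x = -90 mm, y = 0). Two dark grey guides run along x from here to the end stop (x = -90 to +27 mm), each 8 mm high and 8 mm wide, inner faces at y = -28 and +28 mm: 1 mm play on each side of the housing
- stop_face (a point): Middle of the dark grey end stop's face that the housing comes to rest against (turntable x = +27 mm, y = 0, 7 mm above the table top). The stop is 14 mm high, 65 mm long in y, 10 mm thick
- housing: Black bakelite compass housing, brass bezel, white dial: 54 x 54 mm square, body 27 mm high, 30 mm over the 51 mm bezel, about 0.22 kg, loose. Origin: centre of its underside, z up. Starts between the guides, square to them, short of the flap, its centre at turntable x = -60 to -52 mm. Home: centre on the table's axis (x = 0, y = 0), leading face (+x) touching the stop
- flap (a joint): Opening of the brass spring flap, rad: 0 closed, grows as it opens, 0.85 its stop. One bent plate with the thumb pad: pressing the pad down opens it, the spring shuts it when let go. Fully pressed takes about 8 to 12 N. Closed, it bars the way; from 0.55 it is clear of the housing's top, from 0.65 well open; lying on a housing in the nest it reads about 0.45
- hinge_mid (a point): Middle of the flap's hinge line, which runs along turntable x at y = +35 mm, 34 mm above the table top, between two ears (x = -27 to -21 and +21 to +27 mm, y = 29 to 41 mm, up to 39 mm above the table top)
- thumb_pad (a point): Middle of the upper face of the ribbed thumb pad; moves with the flap. 75 mm long (turntable x = -50 to +25 mm), 30 mm wide. Closed: y = 50 to 79 mm, rising outward from 33 to 40 mm above the table top. Flap at 0.75: y = 45 to 71 mm, sloping down outward from 23 to 9 mm; a tip pressing at y = 57 is then 17 mm above the table top, below the housing's top. A tip may slide along it
- flap_edge (a point): Middle of the free (-y) edge of the flap; moves with it. The flap reaches 38 mm from the hinge over the nest, covers turntable x = -19 to +19 mm, is 3 mm thick, with a 4 mm rubber pad under its free end. Closed it slopes down to about 15 mm above the table top
- loupe: Chrome stand loupe, 38 mm across, 34 mm high, loose beside the turntable; origin: centre of its underside. Leave alone
- level: Round green glass level with a brass rim, 60 mm across, 16 mm high, loose; origin: centre of its underside. Leave alone
- pocket_compass: Closed brass pocket compass, 50 mm across, 15 mm high, with a small bow, loose; origin: centre of its underside. Leave alone
- punch: Steel centre punch lying beyond the turntable, 110 mm long, 9 mm thick, loose; origin: under about its middle, x along it. Leave alone
- driver: Brass screwdriver with a dark wooden handle, 150 mm long, lying to the right of the turntable, loose; x along it. Leave alone

How it is judged:
By the outcome, as a careful person would: the job done as asked, in the order asked, and still so for the second after the job is handed in, with the robot touching nothing.
It also fails if it takes over 48 s, if anything falls off the work surface, if the arm or the gripper's body presses on something with over 40 N, if the wrist force passes 120 N, or if a joint passes its speed limit or range.

### The arm

A 7-joint arm with a two-finger parallel gripper is mounted at the origin on the work surface. World frame = base frame: x ahead of the robot, y to its left, z up, the work surface at z = 0. Lengths are in m, angles in rad, forces in N, time in s.
With the tool pointing down it reaches from about 0.425 to 0.925 m from the base axis. Payload 6.8 kg.
Tool frame: the origin (TCP) lies at the very end of the fingers, on their centre line; the grasp point (between the pads) lies 19 mm behind it; z points along the fingers, y is the line along which they close (so a half turn about z gives the same grasp; the last joint's range is limited). The gripper opens to 85 mm and grips with 20 to 120 N. Pads are 22 mm wide; open, the fingers measure 114 mm over their backs; the gripper's body (76 mm by 85 mm) begins 54 mm behind the grasp point. The pads swing forward as they close: fully open they stand 13 mm farther back than shut.
Start: joints at [1.182, 0.477, 0.022, 1.555, -0.011, 1.109, -0.083], TCP at [0.187, -0.649, 0.231] pointing down, gripper open.
Joint ranges: [-2.96, 2.96], [-0.34, 2.1], [-1.41, 1.46], [0.24, 2.44], [-1.37, 4.51], [0.17, 1.92], [-2.96, 2.96]. Speed limits (rad/s): [2.39, 2.39, 3.14, 3.14, 3.14, 3.14, 3.14].

### API

Orientations are given as a rotation vector (axis times angle).
In Python, from cell import robot gives the robot as it stands.
- The arm moves only by the tool arm_command, never from a script. Its argument "increments" is a list of rows, each a list of 2 entries, a list of its own where there are three numbers: the shift along the tool's x, y, z in m, then the turn, a rotation vector about the tool's x, y, z in rad. In form: [[[tx, ty, tz], [ax, ay, az]], ...]. A call has exactly 10 rows; each row is the pose to reach, as a shift and turn from the pose commanded when the call began, along the tool's axes at that moment; what a row does not reach only later rows make up. A row lasts 1/10 s, in which the tool goes at most 50 mm and 8.59 degrees, less where a joint would pass 70% of its speed; a pose out of reach is approached as far as the arm can. A call with a gripper value outside its range is refused whole. "hand" is the opening, from 0 (shut) to 1 (fully open), set as the call begins (left out, the last holds). The fingers move at their own pace and stop on an object; the grip force is fixed at half the most. Time passes only in rows, so rows that repeat a pose let the fingers close, or fill a call up. It gives the time, the measured TCP pose, the force, the opening and the grip force at its end, in the units of the state.
- robot.get_obs(): the state, without advancing time (a new reading comes with each control period).
- robot.get_image(name): name is "scene" or "top" or "wrist"; returns the picture (480x640x3 uint8, red, green, blue); there is no depth.
- robot.camera_info(name): a dict with "intrinsics" (3x3 intrinsics, pixels), "k1" (the pictures are not rectified: a ray, as slopes to the right and down, at radius r is drawn at 1 + k1 r^2 times it, then the intrinsics apply), "cam_to_world" (4x4, takes a point from camera to world coordinates). Camera axes: x right, y down, z forward; pixel columns grow to the right and rows downward; lengths in m; the calibration is good to about 2 mm. A picture is of the moment at which its call begins: read the wrist's pose just before it. camera_info takes no time and is no camera call; for the wrist camera it gives the pose at the moment of the call.
- robot.sign_off(): hands the job in; it is judged then, once.
The state is a dict: "t": time; "qpos": joint angles; "qvel": joint speeds; "joint_torque": joint torques, N m; "ee_pos": TCP position; "tcp_rot": TCP orientation; "wrist_force": force on the tool from outside, world axes, zero at the start; "wrist_torque": the same for the moment, N m; "opening": opening from 0.0 (shut) to 1.0 (fully open); "grip_force": force on a finger pad.
Only numpy, scipy, OpenCV 4.12 (cv2) and the standard library are available. Lean on these libraries where they do the work, as an engineer would, in place of code of your own. Each camera call takes 0.05 s, during which the arm holds its last target. There are 200 camera calls.

## Working session

There is one attempt and no reset: what is moved stays moved. The work goes in short steps, Python scripts to look and compute and a tool call to move; the robot and the scene stay as the last step left them, time stands still between calls to the robot, and variables do not carry over. Pictures are saved under pics/ and viewed, at most 10 in all, crops included, and the job is handed in when it is done.

Besides the shell and the picture viewer there is one more tool, called as a command line: name --argument value ..., lists and objects as JSON in quotes. arm_command: Moves the arm, as the interface text tells. Its arguments: {"type":"object","properties":{"increments":{"type":"array","items":{"type":"array"}},"hand":{"type":"number"}},"required":["increments"]}

```bash
ls; mkdir -p pics; python3 - <<'E'
from cell import robot
import cv2,numpy as np
o=robot.get_obs();print(o['t'],o['ee_pos'],o['tcp_rot'],o['opening'])
for n in ['scene','top']:
    im=robot.get_image(n);cv2.imwrite(f'pics/{n}0.png',im[:,:,::-1])
    c=robot.camera_info(n);print(n,np.round(c['intrinsics'],1).tolist(),c['k1'],np.round(c['cam_to_world'],4).tolist())
E
```

```text
pics
0.0 [ 0.18687832 -0.64799535  0.2303297 ] [-3.10890634e+00 -4.39428766e-01  6.39094509e-04] 0.9983643349557357
scene [[495.4, 0.0, 319.3], [0.0, 495.4, 241.4], [0.0, 0.0, 1.0]] 0.011163676008669849 [[-0.7675, 0.4277, -0.4775, 0.9915], [0.6409, 0.5306, -0.5548, 0.4113], [0.0161, -0.7318, -0.6813, 0.5986], [0.0, 0.0, 0.0, 1.0]]
top [[499.3, 0.0, 321.4], [0.0, 499.3, 231.7], [0.0, 0.0, 1.0]] -0.13723013703571835 [[-0.0063, -0.9823, 0.1874, 0.4119], [-0.9997, 0.002, -0.0233, 0.026], [0.0226, -0.1875, -0.982, 1.0779], [0.0, 0.0, 0.0, 1.0]]
```

View pics/top0.png

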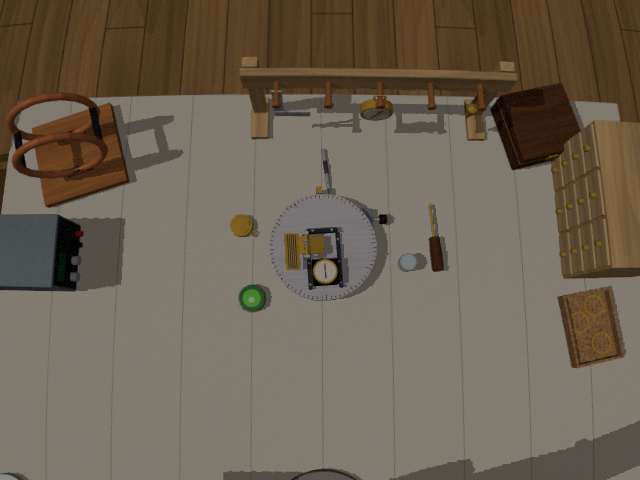

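View pics/scene0.png

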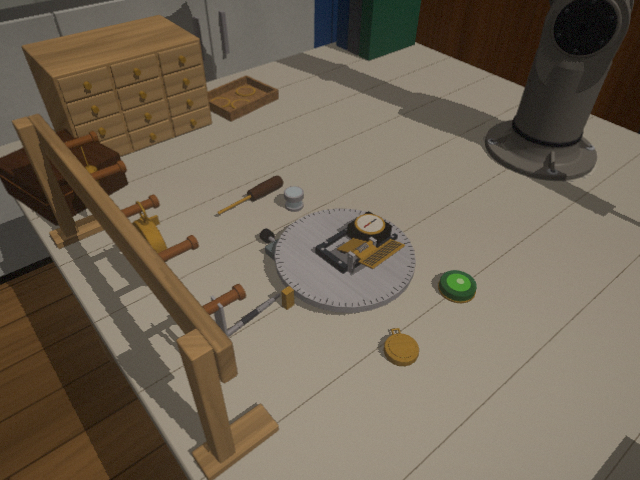

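Top view: the turntable disc is around (323,247), the housing dial at (325,271), the brass pad at (292,251), the index block at (319,190) and the knob at (383,219). So turntable +x is roughly world +x.

```bash
cat > h.py <<'E'
from cell import robot
import cv2,numpy as np
from scipy.spatial.transform import Rotation as R
def ray(ci,px):
    K=np.array(ci['intrinsics'],float);D=np.array([ci['k1'],0,0,0,0.])
    p=cv2.undistortPoints(np.array(px,float).reshape(-1,1,2),K,D).reshape(-1,2)
    T=np.array(ci['cam_to_world']);return T[:3,3],np.c_[p,np.ones(len(p))]@T[:3,:3].T
def plane(ci,px,z):
    o,d=ray(ci,px);return o+d*((z-o[2])/d[:,2])[:,None]
def proj(ci,P):
    T=np.linalg.inv(np.array(ci['cam_to_world']));r,_=cv2.Rodrigues(T[:3,:3])
    return cv2.projectPoints(np.array(P,float).reshape(-1,1,3),r,T[:3,3],np.array(ci['intrinsics'],float),np.array([ci['k1'],0,0,0,0.]))[0].reshape(-1,2)
E
python3 - <<'E'
from h import *
ci=robot.camera_info('top');im=cv2.imread('pics/top0.png')
hsv=cv2.cvtColor(im,cv2.COLOR_BGR2HSV)
c=im[170:310,230:450];cv2.imwrite('pics/topcrop.png',cv2.resize(c,None,fx=3.6,fy=3.6,interpolation=cv2.INTER_CUBIC))
# brass blobs
m=cv2.inRange(hsv,(12,120,70),(32,255,255))
n,l,s,cc=cv2.connectedComponentsWithStats(m)
for i in range(1,n):
    if s[i,4]>12 and 230<cc[i,0]<450 and 170<cc[i,1]<310: print('brass',s[i],np.round(cc[i],1),np.round(plane(ci,[cc[i]],.036)[0],4))
print('approx',plane(ci,[[323,247]],.034),'knob',plane(ci,[[383,219]],.02),'dial',plane(ci,[[325,271]],.064),'pad',plane(ci,[[292,251]],.0705))
for x,y in [(300,210),(360,250),(323,290),(280,330),(270,200)]: print(x,y,im[y,x],hsv[y,x])
E
```

```text
brass [316 186   6   8  44] [318.6 189.8] [0.7028 0.0068 0.036 ]
brass [429 204   6  33  77] [431.5 220. ] [ 0.6359 -0.2367  0.036 ]
brass [230 215  23  22 384] [241.1 225.3] [0.6249 0.1723 0.036 ]
brass [250 230   7   7  15] [253.6 233.1] [0.608  0.1453 0.036 ]
brass [284 233  40  37 810] [301.5 248.1] [0.5754 0.0435 0.036 ]
brass [313 259  25  25 117] [324.4 270.9] [ 0.5269 -0.0044  0.036 ]
approx [[ 0.57803381 -0.00188884  0.034     ]] knob [[ 0.64158133 -0.13347037  0.02      ]] dial [[ 0.52369364 -0.00482605  0.064     ]] pad [[0.56412845 0.06233928 0.0705    ]]
300 210 [119 118 122] [173   8 122]
360 250 [113 114 119] [  5  13 119]
323 290 [115 115 119] [  0   9 119]
280 330 [113 125 131] [ 20  35 131]
270 200 [114 125 131] [ 19  33 131]
```

View pics/topcrop.png

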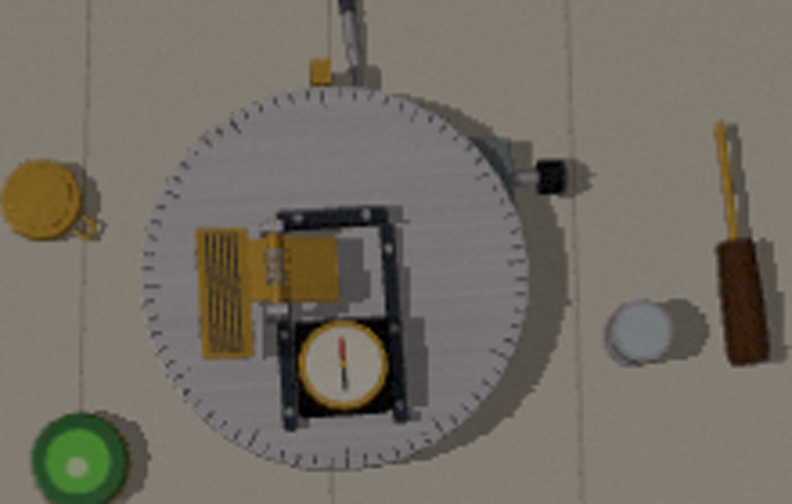

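Crop: the disc centre is at crop (335,278) and the housing dial at (343,363). The pad spans x 195–255, y 228–358, and the guides are near vertical, so yaw is about 3.7°. I'll move over it now, with the hand turned about 50° so one finger sits over the pad and the other behind the housing.

```bash
cat >> h.py <<'E'
def inc(p,az,o=None,tiltR=None):
    """tool-frame shift and turn from present pose to TCP p, tool down, tool y at azimuth az (deg)"""
    o=o or robot.get_obs();R0=R.from_rotvec(o['tcp_rot'])
    a=np.radians(az);y=np.array([np.cos(a),np.sin(a),0]);z=np.array([0,0,-1.]);x=np.cross(y,z)
    Rt=R.from_matrix(np.c_[x,y,z])
    return np.round(R0.inv().apply(np.array(p)-o['ee_pos']),4),np.round((R0.inv()*Rt).as_rotvec(),4)
E
python3 - <<'E'
from h import *
print(inc([.50,.024,.23],54))
o=robot.get_obs();ci=robot.camera_info('wrist');T=np.eye(4);T[:3,:3]=R.from_rotvec(o['tcp_rot']).as_matrix();T[:3,3]=o['ee_pos']
print(np.round(np.linalg.inv(T)@ci['cam_to_world'],3),ci['intrinsics'])
E
```

```text
(array([ 0.4871, -0.5589,  0.0013]), array([-1.0000e-03, -1.7000e-03, -2.2324e+00]))
[[ 0.    -0.964 -0.264  0.066]
 [ 1.     0.     0.    -0.   ]
 [-0.    -0.264  0.964 -0.143]
 [ 0.     0.     0.     1.   ]] [[400.5525313    0.         320.62630145]
 [  0.         400.5525313  235.37970065]
 [  0.           0.           1.        ]]
```

arm_command --hand 0.78 --increments '[[[0.024, -0.028, 0], [0, 0, -0.11]], [[0.049, -0.056, 0], [0, 0, -0.22]], [[0.073, -0.084, 0], [0, 0, -0.33]], [[0.098, -0.112, 0], [0, 0, -0.45]], [[0.122, -0.14, 0], [0, 0, -0.56]], [[0.146, -0.168, 0], [0, 0, -0.67]], [[0.17, -0.196, 0], [0, 0, -0.78]], [[0.195, -0.224, 0], [0, 0, -0.9]], [[0.22, -0.252, 0], [0, 0, -1.01]], [[0.244, -0.28, 0], [0, 0, -1.12]]]'

```text
t: 1.1
ee_pos: [0.3442, -0.3103, 0.2311]
tcp_rot: [-2.397, -2.03, 0.0]
wrist_force: [0.8, 0.3, -0.1]
opening: 0.781
grip_force: 0.0
```

```bash
python3 - <<'E'
from h import *
print(inc([.50,.024,.23],54),robot.get_obs()['qpos'])
E
```

```text
(array([0.3554, 0.0986, 0.0011]), array([-2.0000e-04, -2.0000e-04, -1.1079e+00])) [ 0.92292813  0.14931137 -0.35422163  2.02199745  0.06224088  0.98062265
  0.37219975]
```

arm_command --increments '[[[0.035, 0.01, 0], [0, 0, -0.11]], [[0.071, 0.02, 0], [0, 0, -0.22]], [[0.107, 0.03, 0], [0, 0, -0.33]], [[0.142, 0.039, 0], [0, 0, -0.44]], [[0.178, 0.049, 0], [0, 0, -0.56]], [[0.213, 0.059, 0], [0, 0, -0.67]], [[0.249, 0.069, 0], [0, 0, -0.78]], [[0.284, 0.079, 0], [0, 0, -0.89]], [[0.33, 0.09, 0], [0, 0, -1.0]], [[0.355, 0.099, 0], [0, 0, -1.108]]]'

```text
t: 2.1
ee_pos: [0.5021, 0.025, 0.2314]
tcp_rot: [0.966, 2.989, 0.002]
wrist_force: [1.3, -0.8, 0.3]
opening: 0.784
grip_force: 0.0
```

```bash
python3 - <<'E'
from h import *
import json
o=robot.get_obs();ci=robot.camera_info('wrist');im=robot.get_image('wrist')
print(o['ee_pos'],o['tcp_rot'],o['qpos'],np.abs(o['qvel']).max())
cv2.imwrite('pics/w1.png',im[:,:,::-1])
json.dump({k:np.array(v).tolist() for k,v in ci.items() if k in('intrinsics','k1','cam_to_world')},open('w1.json','w'))
E
```

```text
[0.50206349 0.02499619 0.23143684] [9.65725913e-01 2.98936174e+00 2.32251736e-03] [ 0.46269697  0.27337453 -0.74190054  1.92135411  0.21359681  1.02574249
  0.57364267] 0.4481236727991203
```

View pics/w1.png

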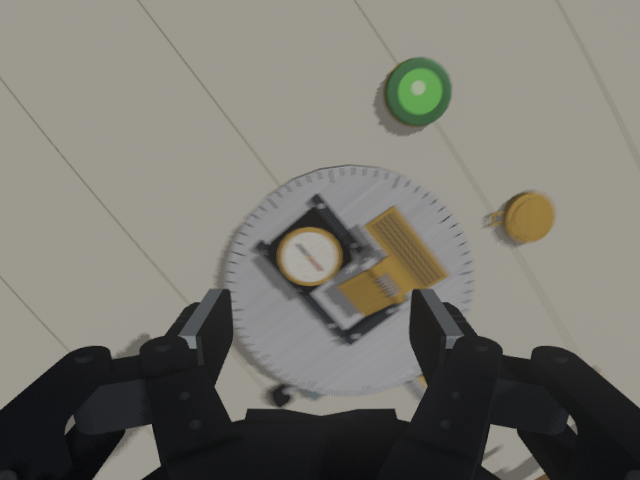

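The wrist view shows the dial at (310,257), the pad running from (380,220) to (435,275), the guide mouth ends at (262,247) and (318,200), and the fingertips at about (215,292) and (428,292). The arm was still settling, so I'll take the numbers from a fresh frame.

```bash
cat > meas.py <<'E'
from h import *
o=robot.get_obs();ci=robot.camera_info('wrist');im=robot.get_image('wrist')[:,:,::-1].copy()
print(o['t'],o['ee_pos'],o['tcp_rot'],np.abs(o['qvel']).max());cv2.imwrite('pics/w2.png',im)
hsv=cv2.cvtColor(im,cv2.COLOR_BGR2HSV)
# disc: grey (low saturation) region, hull -> circle on plane
m=cv2.inRange(hsv,(0,0,110),(179,22,255));m[400:]=0
m=cv2.morphologyEx(m,cv2.MORPH_OPEN,np.ones((3,3)))
cs=max(cv2.findContours(m,cv2.RETR_EXTERNAL,cv2.CHAIN_APPROX_NONE)[0],key=cv2.contourArea)
P=plane(ci,cv2.convexHull(cs).reshape(-1,2),.034)
A=np.c_[2*P[:,:2],np.ones(len(P))]
for _ in range(6):
    s=np.linalg.lstsq(A,(P[:,:2]**2).sum(1),rcond=None)[0];r=np.sqrt(s[2]+s[0]**2+s[1]**2)
    e=abs(np.hypot(*(P[:,:2]-s[:2]).T)-r);k=e<max(.002,np.median(e)*2.5);P=P[k];A=A[k]
print('disc',s[:2],r,len(P))
b=cv2.inRange(hsv,(12,110,60),(32,255,255));n,l,st,cc=cv2.connectedComponentsWithStats(b)
for i in range(1,n):
    if st[i,4]<100: continue
    cn=max(cv2.findContours((l==i).astype(np.uint8),cv2.RETR_EXTERNAL,cv2.CHAIN_APPROX_NONE)[0],key=len)
    el=cv2.fitEllipse(cn);print('brass',st[i],np.round(el[0],1),'z.064',plane(ci,[el[0]],.064)[0][:2],np.round(el[1],1))
    ap=cv2.approxPolyDP(cv2.convexHull(cn),4,True).reshape(-1,2)
    if len(ap)<8: print(ap.tolist())
d=cv2.inRange(hsv,(0,0,0),(179,255,55));d[:, :235]=0;d[:,420:]=0;d[345:]=0
n,l,st,cc=cv2.connectedComponentsWithStats(d)
i=1+np.argmax(st[1:,4]);cn=cv2.findContours((l==i).astype(np.uint8),cv2.RETR_EXTERNAL,cv2.CHAIN_APPROX_NONE)[0][0]
ap=cv2.approxPolyDP(cv2.convexHull(cn),4,True).reshape(-1,2);print('dark',st[i],ap.tolist(),np.round(plane(ci,ap,.042)[:,:2],4).tolist())
cv2.imwrite('pics/w2crop.png',cv2.resize(im[150:410,200:500],None,fx=2.3,fy=2.3,interpolation=cv2.INTER_CUBIC))
E
python3 meas.py
```

```text
2.15 [0.50372339 0.02831499 0.23179717] [0.952312   2.99262698 0.00728742] 0.06484329942332219
disc [0.49962355 0.01275036] 0.20577858375744393 35
brass [ 483  196   64   51 2134] [517.7 220.8] z.064 [0.60134809 0.15686852] [47.4 60.5]
brass [ 329  208  110  110 4351] [381.7 266.8] z.064 [0.56940338 0.04421758] [ 82.9 103.1]
[[386, 208], [438, 278], [355, 317], [329, 287], [356, 227]]
brass [270 227  62  60 757] [300.8 256.5] z.064 [ 0.52363845 -0.00485879] [58.3 61.5]
brass [409 370  17  20 191] [417.6 379.8] z.064 [0.68066005 0.01192713] [14.4 16.9]
[[420, 370], [425, 384], [417, 389], [409, 378]]
dark [ 248  194  140  147 2668] [[310, 194], [355, 249], [387, 311], [334, 340], [248, 245]] [[0.4889, 0.0288], [0.5507, 0.0326], [0.6169, 0.0234], [0.6132, -0.033], [0.494, -0.0411]]
```

View pics/w2crop.png

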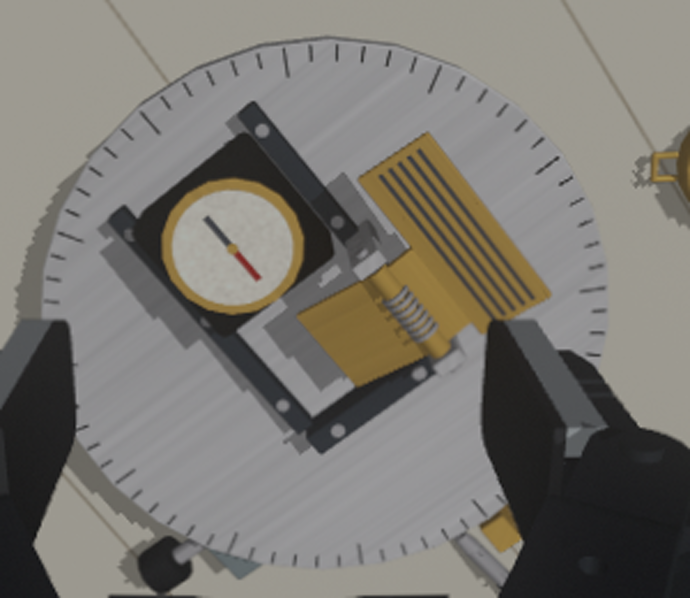

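```bash
cat > fit.py <<'E'
from h import *
ci=robot.camera_info('wrist')
c=lambda x,y:(200+x/2.3,150+y/2.3)
F=[((-90,36),.042,(309.8,194.2)),((-90,-36),.042,c(107,213)),((-90,28),.042,c(230,112)),((-90,-28),.042,c(128,204)),
((-50,79),.074,(386,208)),((25,79),.074,(438,278)),((-50,50),.067,(356,227)),((-19,-2.5),.052,c(297,318)),((19,-2.5),.052,c(353,388))]
W=np.array([plane(ci,[p],z)[0][:2] for _,z,p in F]);M=np.array([f[0] for f in F])/1000
mc,wc=M.mean(0),W.mean(0);H=(M-mc).T@(W-wc);a=np.arctan2(H[0,1]-H[1,0],H[0,0]+H[1,1])
Q=np.array([[np.cos(a),-np.sin(a)],[np.sin(a),np.cos(a)]]);t=wc-Q@mc
print('yaw',np.degrees(a),'c',t);print(np.round(((W-t)@Q-M)*1000,1).tolist())
b=plane(ci,[(300.8,256.5)],.064)[0][:2];print('bezel tt',(Q.T@(b-t))*1000)
E_=[plane(ci,[c(*p)],.034)[0][:2] for p in [(325,38),(607,290),(45,290),(380,565),(200,545)]]
print('disc r',[np.round(np.hypot(*(e-t))*1000,1) for e in E_])
E
python3 fit.py
```

```text
yaw 2.4891559185408156 c [ 0.57902914 -0.00529132]
[[-0.1, -0.9], [-1.1, 1.7], [-2.2, -1.8], [1.2, 2.2], [0.6, -0.9], [-1.6, -1.2], [0.1, 0.5], [2.3, 0.7], [0.7, -0.3]]
bezel tt [-5.71554248e+01  5.32934844e-02]
disc r [np.float64(114.7), np.float64(113.5), np.float64(112.3), np.float64(115.5), np.float64(114.7)]
```

```bash
python3 - <<'E'
from h import *
o=robot.get_obs();print(o['ee_pos'],np.abs(o['qvel']).max());print(inc([.5018,.0245,.085],51))
E
```

```text
[0.5025919  0.02565901 0.231429  ] 0.06437569463711892
(array([-0.0002, -0.0018,  0.1464]), array([ 0.0028, -0.001 ,  0.0566]))
```

```bash
python3 - <<'E'
s=open('fit.py').read()
s=s.replace("ci=robot.camera_info('wrist')\n","""ci=dict(robot.camera_info('wrist'));o=robot.get_obs()
def TT(p,r):
    T=np.eye(4);T[:3,:3]=R.from_rotvec(r).as_matrix();T[:3,3]=p;return T
ci['cam_to_world']=TT([0.50372339,0.02831499,0.23179717],[0.952312,2.99262698,0.00728742])@np.linalg.inv(TT(o['ee_pos'],o['tcp_rot']))@np.array(ci['cam_to_world'])
""")
open('fit.py','w').write(s)
E
python3 fit.py
```

```text
yaw 2.9238578614168285 c [ 0.58079371 -0.00187091]
[[-0.1, -0.9], [-1.1, 1.7], [-2.3, -1.8], [1.1, 2.2], [0.5, -0.9], [-1.5, -1.2], [0.1, 0.5], [2.3, 0.6], [0.9, -0.3]]
bezel tt [-5.71957469e+01  7.60719684e-03]
disc r [np.float64(114.8), np.float64(113.8), np.float64(112.4), np.float64(115.8), np.float64(114.9)]
```

arm_command --increments '[[[0, 0, 0.016], [0, 0, 0.01]], [[0, 0, 0.032], [0, 0, 0.02]], [[0, 0.001, 0.048], [0, 0, 0.03]], [[0, 0.001, 0.065], [0, 0, 0.04]], [[0.001, 0.001, 0.082], [0, 0, 0.05]], [[0.001, 0.001, 0.1], [0, 0, 0.057]], [[0.001, 0.0015, 0.116], [0, 0, 0.057]], [[0.001, 0.0015, 0.131], [0, 0, 0.057]], [[0.001, 0.0015, 0.131], [0, 0, 0.057]], [[0.001, 0.0015, 0.131], [0, 0, 0.057]]]'

```text
t: 3.2
ee_pos: [0.5015, 0.0227, 0.1003]
tcp_rot: [-1.063, -2.956, 0.0]
wrist_force: [0.0, -0.5, -0.2]
opening: 0.78
grip_force: 0.0
```

```bash
cat > look.py <<'E'
import sys
from h import *
n=sys.argv[1];o=robot.get_obs();ci=robot.camera_info('wrist');im=robot.get_image('wrist')[:,:,::-1]
print(o['t'],np.round(o['ee_pos'],4),o['wrist_force'],np.abs(o['qvel']).max());print(inc([.5028,.0278,.085],51,o))
np.save(n+'.npy',np.array(ci['cam_to_world']))
sc=robot.get_image('scene')[:,:,::-1][190:320,250:450]
a=im[60:480,60:580];b=cv2.resize(sc,None,fx=2,fy=2,interpolation=cv2.INTER_CUBIC)
cv2.imwrite(f'pics/{n}.png',np.hstack([a[:,:],cv2.copyMakeBorder(b,0,160,0,0,cv2.BORDER_CONSTANT)])[:, :800] if False else cv2.resize(np.hstack([a,cv2.copyMakeBorder(b,0,160,0,0,cv2.BORDER_CONSTANT)]),(800,365)))
cv2.imwrite(f'pics/{n}_full.png',im)
E
python3 look.py w3
```

```text
3.2 [0.5015 0.0227 0.1003] [ 0.01344324 -0.49506697 -0.1734783 ] 0.01586897366267257
(array([0.0022, 0.0048, 0.0153]), array([-0.0004, -0.0004, -0.0097]))
```

View pics/w3.png

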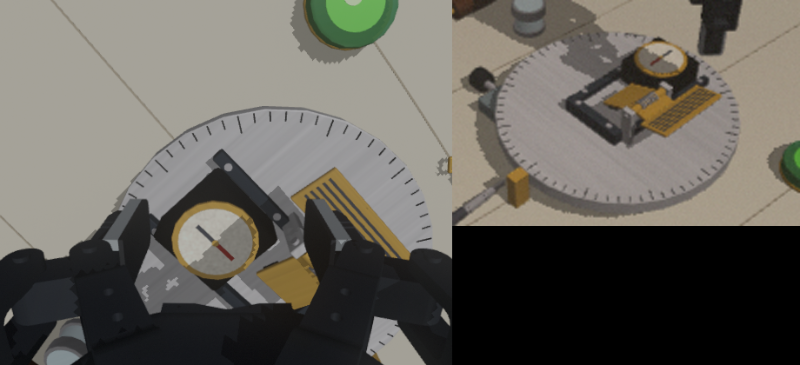

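The wrist frame shows the right tip at (325,205), near the pad's inner side, and the left tip at (130,205), behind the housing. I'll check these against the calibration.

```bash
python3 - <<'E'
from h import *
ci=dict(robot.camera_info('wrist'));ci['cam_to_world']=np.load('w3.npy');im=cv2.imread('pics/w3_full.png');hsv=cv2.cvtColor(im,cv2.COLOR_BGR2HSV)
t=np.array([.580,-.002]);a=np.radians(3);Q=np.array([[np.cos(a),-np.sin(a)],[np.sin(a),np.cos(a)]])
tt=lambda px,z:np.round((Q.T@(plane(ci,[px],z)[0][:2]-t))*1000,1)
b=cv2.inRange(hsv,(12,110,50),(32,255,255));b[420:]=0;n,l,st,cc=cv2.connectedComponentsWithStats(b)
for i in range(1,n):
    if st[i,4]<150: continue
    cn=max(cv2.findContours((l==i).astype(np.uint8),cv2.RETR_EXTERNAL,cv2.CHAIN_APPROX_NONE)[0],key=len)
    el=cv2.fitEllipse(cn);print(st[i],np.round(el[0],1),np.round(el[1]),tt(el[0],.064))
    ap=cv2.approxPolyDP(cv2.convexHull(cn),4,True).reshape(-1,2);print([(p.tolist(),tt(p,.074).tolist(),tt(p,.067).tolist()) for p in ap] if len(ap)<9 else '')
print('guide end',tt((222/.8696+60,150/.8696+60),.042))
# where the tips should be drawn: TCP +- along tool y, tip 8 mm back
o=robot.get_obs();T=R.from_rotvec(o['tcp_rot'])
for back in (.006,.009):
  for s in (-1,1):
    for x in (-.011,.011): print(back,s,x,np.round(proj(ci,o['ee_pos']+T.apply([x,s*.033,-back]))[0],1))
cv2.imwrite('pics/w3t.png',cv2.resize(im[230:440,140:500],None,fx=2.2,fy=2.2,interpolation=cv2.INTER_CUBIC))
E
```

```text
[409  18  57 100 273] [460.6  63.2] [100. 107.] [-106.5  136.3]
[([434, 18], [-127.9, 135.6], [-127.9, 138.2]), ([465, 116], [-90.1, 121.2], [-88.6, 123.2]), ([443, 115], [-96.5, 114.6], [-95.3, 116.2]), ([428, 107], [-103.2, 111.9], [-102.2, 113.5]), ([411, 81], [-115.6, 113.2], [-115.2, 114.9]), ([412, 47], [-125.3, 121.9], [-125.2, 123.9])]
[ 575  205   65   76 3256] [614.1 244.6] [65. 76.] [ 10.3 144.3]
[([639, 207], [-4.3, 159.4], [0.8, 162.9]), ([639, 277], [26.2, 142.0], [32.6, 144.8]), ([617, 279], [18.8, 132.7], [24.8, 135.1]), ([575, 257], [-5.8, 122.5], [-0.8, 124.5]), ([576, 241], [-12.0, 127.1], [-7.3, 129.2]), ([608, 213], [-12.5, 146.0], [-7.8, 149.0])]
[ 395  253  137  107 3161] [462.7 308.4] [ 61. 123.] [-15.6  67.6]
[([395, 286], [-52.3, 51.8], [-49.2, 50.8]), ([445, 253], [-49.2, 78.4], [-46.0, 78.5]), ([531, 351], [20.8, 79.4], [26.9, 79.6]), ([530, 358], [23.8, 76.8], [30.0, 77.0]), ([510, 356], [15.5, 70.0], [21.4, 69.9]), ([410, 304], [-40.6, 51.2], [-37.1, 50.2])]
[ 257  291  101   91 1879] [307.3 335.9] [ 89. 100.] [-56.8   1. ]

[ 355  350   73   67 2735] [395.1 382.2] [58. 66.] [-5.7 16. ]
[([413, 350], [-20.7, 37.1], [-16.3, 35.5]), ([427, 386], [0.3, 29.4], [5.6, 27.6]), ([416, 409], [7.5, 16.8], [13.1, 14.4]), ([398, 416], [4.6, 7.4], [10.0, 4.6]), ([355, 374], [-29.6, 7.8], [-25.6, 5.1])]
guide end [-89.3  36. ]
0.006 -1 -0.011 [236.4 339.9]
0.006 -1 0.011 [232.6 286.7]
0.006 1 -0.011 [408.7 340.1]
0.006 1 0.011 [412.6 286.8]
0.009 -1 -0.011 [234.8 344. ]
0.009 -1 0.011 [230.9 289.9]
0.009 1 -0.011 [410.4 344.1]
0.009 1 0.011 [414.4 290. ]
```

View pics/w3t.png

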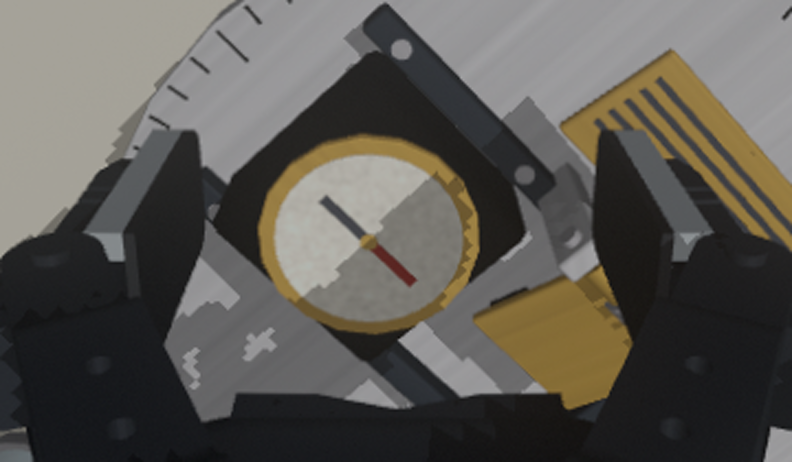

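arm_command --increments '[[[0, 0.002, 0.004], [0, 0, -0.005]], [[0, 0.004, 0.008], [0, 0, -0.01]], [[0, 0.0056, 0.012], [0, 0, -0.01]], [[0, 0.0056, 0.017], [0, 0, -0.01]], [[0, 0.0056, 0.022], [0, 0, -0.01]], [[0, 0.0056, 0.026], [0, 0, -0.01]], [[0, 0.0056, 0.03], [0, 0, -0.01]], [[0, 0.0056, 0.03], [0, 0, -0.01]], [[0, 0.0056, 0.03], [0, 0, -0.01]], [[0, 0.0056, 0.03], [0, 0, -0.01]]]'

```text
t: 4.3
ee_pos: [0.5054, 0.0273, 0.0705]
tcp_rot: [1.047, 2.962, 0.0]
wrist_force: [-0.2, -0.2, -0.1]
opening: 0.781
grip_force: 0.0
```

arm_command --increments '[[[0, 0, 0.003], [0, 0, 0]], [[0, 0, 0.006], [0, 0, 0]], [[0, 0, 0.009], [0, 0, 0]], [[0, 0, 0.011], [0, 0, 0]], [[0, 0, 0.013], [0, 0, 0]], [[0, 0, 0.015], [0, 0, 0]], [[0, 0, 0.017], [0, 0, 0]], [[0, 0, 0.018], [0, 0, 0]], [[0, 0, 0.018], [0, 0, 0]], [[0, 0, 0.018], [0, 0, 0]]]'

```text
t: 5.3
ee_pos: [0.5059, 0.0266, 0.0528]
tcp_rot: [1.048, 2.96, -0.001]
wrist_force: [-1.0, -1.8, 9.1]
opening: 0.777
grip_force: 4.2
```

```bash
python3 - <<'E'
from h import *
o=robot.get_obs();print(o['ee_pos'],o['wrist_force'],o['wrist_torque'])
im=robot.get_image('scene')[:,:,::-1]
cv2.imwrite('pics/s4.png',cv2.resize(im[150:310,240:450],None,fx=3.6,fy=3.6,interpolation=cv2.INTER_CUBIC))
E
```

```text
[0.50588102 0.02659667 0.05282411] [-1.0202395  -1.77451116  9.13304542] [-0.29214145 -0.04030083 -0.0390481 ]
```

View pics/s4.png

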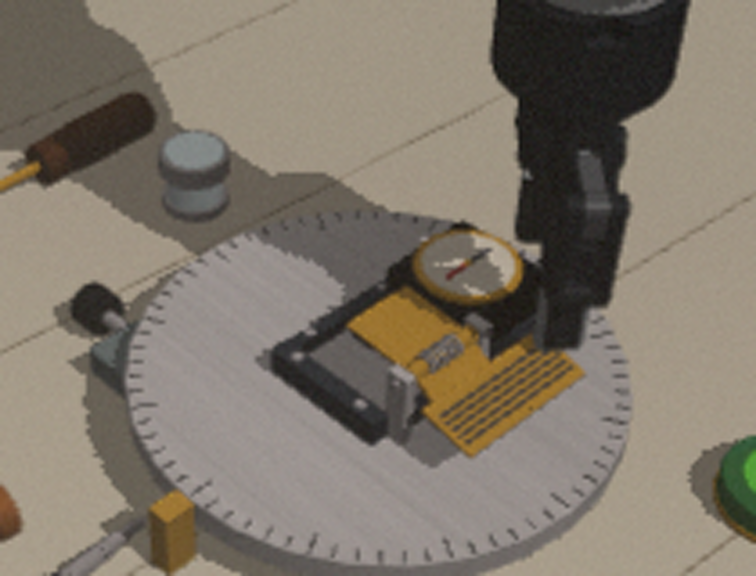

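The pad at (510,390) is pushed down by the near finger and the flap at (385,330) is rising; the force is 9 N. I'll press further until the flap stop shows in the force.

arm_command --increments '[[[0, 0, 0.001], [0, 0, 0]], [[0, 0, 0.002], [0, 0, 0]], [[0, 0, 0.003], [0, 0, 0]], [[0, 0, 0.004], [0, 0, 0]], [[0, 0, 0.005], [0, 0, 0]], [[0, 0, 0.005], [0, 0, 0]], [[0, 0, 0.005], [0, 0, 0]], [[0, 0, 0.005], [0, 0, 0]], [[0, 0, 0.005], [0, 0, 0]], [[0, 0, 0.005], [0, 0, 0]]]'

```text
t: 6.35
ee_pos: [0.5064, 0.027, 0.0482]
tcp_rot: [1.047, 2.959, 0.0]
wrist_force: [-1.3, -1.4, 11.1]
opening: 0.778
grip_force: 4.7
```

arm_command --increments '[[[0, 0, 0.0005], [0, 0, 0]], [[0, 0, 0.001], [0, 0, 0]], [[0, 0, 0.0015], [0, 0, 0]], [[0, 0, 0.002], [0, 0, 0]], [[0, 0, 0.002], [0, 0, 0]], [[0, 0, 0.002], [0, 0, 0]], [[0, 0, 0.002], [0, 0, 0]], [[0, 0, 0.002], [0, 0, 0]], [[0, 0, 0.002], [0, 0, 0]], [[0, 0, 0.002], [0, 0, 0]]]'

```text
t: 7.35
ee_pos: [0.5066, 0.0275, 0.0463]
tcp_rot: [1.047, 2.959, 0.001]
wrist_force: [-0.8, -1.7, 10.9]
opening: 0.784
grip_force: 4.7
```

arm_command --increments '[[[0, 0, 0.0005], [0, 0, 0]], [[0, 0, 0.001], [0, 0, 0]], [[0, 0, 0.001], [0, 0, 0]], [[0, 0, 0.001], [0, 0, 0]], [[0, 0, 0.001], [0, 0, 0]], [[0, 0, 0.0015], [0, 0, 0]], [[0, 0, 0.0015], [0, 0, 0]], [[0, 0, 0.0015], [0, 0, 0]], [[0, 0, 0.0015], [0, 0, 0]], [[0, 0, 0.0015], [0, 0, 0]]]'

```text
t: 8.35
ee_pos: [0.5068, 0.0276, 0.0448]
tcp_rot: [1.047, 2.959, 0.002]
wrist_force: [-1.0, -0.8, 10.1]
opening: 0.78
grip_force: 4.6
```

arm_command --increments '[[[0, 0, 0.0005], [0, 0, 0]], [[0, 0, 0.001], [0, 0, 0]], [[0, 0, 0.001], [0, 0, 0]], [[0, 0, 0.001], [0, 0, 0]], [[0, 0, 0.001], [0, 0, 0]], [[0, 0, 0.0015], [0, 0, 0]], [[0, 0, 0.0015], [0, 0, 0]], [[0, 0, 0.0015], [0, 0, 0]], [[0, 0, 0.0015], [0, 0, 0]], [[0, 0, 0.0015], [0, 0, 0]]]'

```text
t: 9.35
ee_pos: [0.5069, 0.0279, 0.0434]
tcp_rot: [1.046, 2.959, 0.003]
wrist_force: [-0.5, 0.5, 10.5]
opening: 0.779
grip_force: 4.6
```

```bash
python3 - <<'E'
from h import *
o=robot.get_obs();print(o['ee_pos'],o['wrist_force'],o['wrist_torque'])
Rt=R.from_rotvec(o['tcp_rot']);a=np.radians(3)
print('travel tt+x 10mm in tool:',Rt.inv().apply([.01*np.cos(a),.01*np.sin(a),0]),'down',Rt.inv().apply([0,0,-.01]))
im=robot.get_image('scene')[:,:,::-1]
cv2.imwrite('pics/s5.png',cv2.resize(im[190:290,300:440],None,fx=5,fy=5,interpolation=cv2.INTER_CUBIC))
E
```

```text
[0.50688445 0.02794935 0.04335845] [-0.52542083  0.4536242  10.52601224] [ 0.37319916 -0.19466521 -0.00456254]
travel tt+x 10mm in tool: [-7.43874107e-03  6.68310996e-03  3.42411724e-05] down [ 2.20175743e-05 -2.67280708e-05  9.99994004e-03]
```

View pics/s5.png

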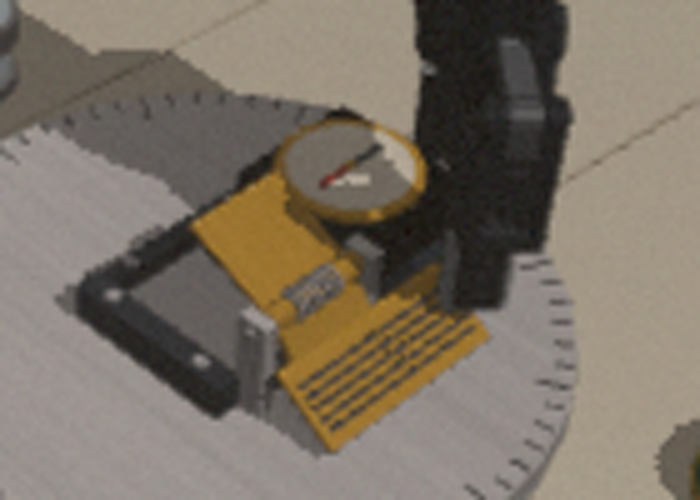

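The flap now stands up, with its free corner at crop (190,228). The pad's outer corner is at (335,452). I'll turn these into a flap angle.

```bash
python3 - <<'E'
from h import *
ci=robot.camera_info('scene');t=np.array([.580,-.002,.034]);a=np.radians(3);ex=np.array([np.cos(a),np.sin(a),0]);ey=np.array([-np.sin(a),np.cos(a),0])
def atx(px,x):
    o,d=ray(ci,[px]);d=d[0];s=(x/1000-(o-t)@ex)/(d@ex);P=o+s*d-t;return P@ey*1000,P[2]*1000
for nm,px,x in [('flap corner',(300+190/5,190+228/5),19),('pad corner',(300+335/5,190+452/5),25),('pad corner-50',(300+492/5,190+330/5),-50),('ear top',(300+258/5,190+308/5),24)]:
    y,z=atx(px,x);print(nm,round(y,1),round(z,1),'pad open',.136-np.arctan2(z-34,y-35))
E
```

```text
flap corner 0.4 48.8 pad open -2.601191613644344
pad corner 72.0 8.8 pad open 0.7351981743266981
pad corner-50 70.2 10.1 pad open 0.7314570072323293
ear top 35.3 42.7 pad open -1.3970498612129245
```

arm_command --increments '[[[-0.0007, 0.0007, 0.0005], [0, 0, 0]], [[-0.0022, 0.002, 0.0008], [0, 0, 0]], [[-0.0041, 0.0037, 0.0008], [0, 0, 0]], [[-0.0063, 0.0057, 0.0008], [0, 0, 0]], [[-0.0085, 0.0077, 0.0008], [0, 0, 0]], [[-0.0108, 0.0097, 0.0008], [0, 0, 0]], [[-0.013, 0.0117, 0.0008], [0, 0, 0]], [[-0.0147, 0.0132, 0.0008], [0, 0, 0]], [[-0.0149, 0.0134, 0.0008], [0, 0, 0]], [[-0.0149, 0.0134, 0.0008], [0, 0, 0]]]'

```text
t: 10.4
ee_pos: [0.523, 0.0307, 0.0413]
tcp_rot: [-1.042, -2.96, -0.001]
wrist_force: [-6.6, 5.1, 8.6]
opening: 0.781
grip_force: 5.2
```

```bash
cat > st.py <<'E'
from h import *
o=robot.get_obs();t=np.array([.580,-.002,.034]);a=np.radians(3);ex=np.array([np.cos(a),np.sin(a),0]);ey=np.array([-np.sin(a),np.cos(a),0]);d=o['ee_pos']-t
print(o['t'],'tt',np.round([d@ex*1000,d@ey*1000,d[2]*1000],1),'F tt',np.round([o['wrist_force']@ex,o['wrist_force']@ey,o['wrist_force'][2]],1),o['opening'])
ci=robot.camera_info('top');im=robot.get_image('top')[:,:,::-1];cv2.imwrite('pics/top_%d.png'%(o['t']*100),im)
ci=robot.camera_info('scene');im=robot.get_image('scene')[:,:,::-1];cv2.imwrite('pics/sc_%d.png'%(o['t']*100),im)
E
python3 st.py
```

```text
10.4 tt [-55.2  35.6   7.3] F tt [-6.3  5.4  8.6] 0.7808900729597388
```

arm_command --increments '[[[-0.0022, 0.002, 0], [0, 0, 0]], [[-0.0045, 0.0038, 0], [0, 0, 0]], [[-0.0067, 0.0057, 0], [0, 0, 0]], [[-0.009, 0.0076, 0], [0, 0, 0]], [[-0.0112, 0.0096, 0], [0, 0, 0]], [[-0.0134, 0.0116, 0], [0, 0, 0]], [[-0.0156, 0.0136, 0], [0, 0, 0]], [[-0.0179, 0.0156, 0], [0, 0, 0]], [[-0.0186, 0.0162, 0], [0, 0, 0]], [[-0.0186, 0.0162, 0], [0, 0, 0]]]'

```text
t: 11.5
ee_pos: [0.5475, 0.0321, 0.0413]
tcp_rot: [-1.041, -2.96, -0.001]
wrist_force: [-7.8, 5.2, 9.4]
opening: 0.784
grip_force: 5.6
```

```bash
python3 st.py; python3 - <<'E'
import glob,cv2,os,numpy as np
f=max(glob.glob('pics/sc_*.png'),key=os.path.getmtime);im=cv2.imread(f)
g=max(glob.glob('pics/top_*.png'),key=os.path.getmtime);tp=cv2.imread(g)
cv2.imwrite('pics/v6.png',cv2.resize(im[180:300,290:440],None,fx=5,fy=5,interpolation=cv2.INTER_CUBIC))
E
```

```text
11.5 tt [-30.7  35.8   7.3] F tt [-7.5  5.6  9.4] 0.7842860720075989
```

View pics/v6.png

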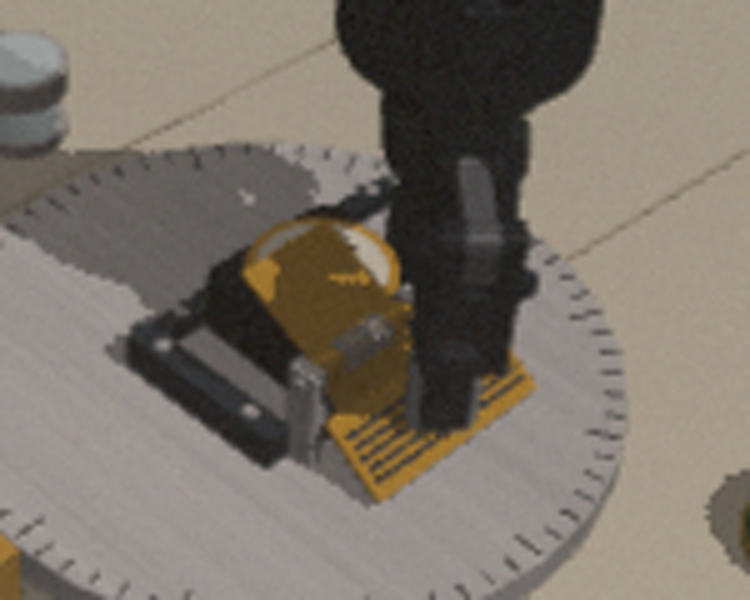

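The housing is sliding under the raised flap (housing dial at (320,245), flap above it) and the finger is still on the pad. About 17 mm is left.

arm_command --increments '[[[-0.0015, 0.0013, 0], [0, 0, 0]], [[-0.003, 0.0027, 0], [0, 0, 0]], [[-0.0045, 0.004, 0], [0, 0, 0]], [[-0.006, 0.0053, 0], [0, 0, 0]], [[-0.0075, 0.0066, 0], [0, 0, 0]], [[-0.0089, 0.008, 0], [0, 0, 0]], [[-0.0104, 0.0093, 0], [0, 0, 0]], [[-0.0112, 0.01, 0], [0, 0, 0]], [[-0.0112, 0.01, 0], [0, 0, 0]], [[-0.0112, 0.01, 0], [0, 0, 0]]]'

```text
t: 12.6
ee_pos: [0.5627, 0.033, 0.0414]
tcp_rot: [-1.041, -2.96, -0.002]
wrist_force: [-5.8, 6.1, 7.8]
opening: 0.78
grip_force: 5.4
```

```bash
python3 st.py
```

```text
12.6 tt [-15.5  35.9   7.4] F tt [-5.5  6.4  7.8] 0.7804250348098395
```

Now creep, looking for the stop in the force.

arm_command --increments '[[[-0.0004, 0.0003, 0], [0, 0, 0]], [[-0.0007, 0.0007, 0], [0, 0, 0]], [[-0.0011, 0.001, 0], [0, 0, 0]], [[-0.0015, 0.0013, 0], [0, 0, 0]], [[-0.0019, 0.0017, 0], [0, 0, 0]], [[-0.0022, 0.002, 0], [0, 0, 0]], [[-0.0026, 0.0023, 0], [0, 0, 0]], [[-0.003, 0.0027, 0], [0, 0, 0]], [[-0.003, 0.0027, 0], [0, 0, 0]], [[-0.003, 0.0027, 0], [0, 0, 0]]]'

```text
t: 13.7
ee_pos: [0.5663, 0.0332, 0.0413]
tcp_rot: [-1.041, -2.959, -0.001]
wrist_force: [-7.9, 6.5, 8.9]
opening: 0.78
grip_force: 6.0
```

```bash
python3 st.py
```

```text
13.7 tt [-11.8  35.9   7.3] F tt [-7.6  6.9  8.9] 0.77959027629842
```

arm_command --increments '[[[-0.0004, 0.0003, 0], [0, 0, 0]], [[-0.0007, 0.0007, 0], [0, 0, 0]], [[-0.0011, 0.001, 0], [0, 0, 0]], [[-0.0015, 0.0013, 0], [0, 0, 0]], [[-0.0019, 0.0017, 0], [0, 0, 0]], [[-0.0022, 0.002, 0], [0, 0, 0]], [[-0.0022, 0.002, 0], [0, 0, 0]], [[-0.0022, 0.002, 0], [0, 0, 0]], [[-0.0022, 0.002, 0], [0, 0, 0]], [[-0.0022, 0.002, 0], [0, 0, 0]]]'

```text
t: 14.8
ee_pos: [0.567, 0.0333, 0.0411]
tcp_rot: [-1.04, -2.956, 0.003]
wrist_force: [-14.5, 6.0, 15.2]
opening: 0.779
grip_force: 12.3
```

```bash
python3 st.py
```

```text
14.8 tt [-11.2  35.9   7.1] F tt [-14.2   6.7  15.2] 0.7793947762890235
```

arm_command --increments '[[[-0.0004, 0.0003, 0], [0, 0, 0]], [[-0.0007, 0.0007, 0], [0, 0, 0]], [[-0.0011, 0.001, 0], [0, 0, 0]], [[-0.0015, 0.0013, 0], [0, 0, 0]], [[-0.0015, 0.0013, 0], [0, 0, 0]], [[-0.0015, 0.0013, 0], [0, 0, 0]], [[-0.0015, 0.0013, 0], [0, 0, 0]], [[-0.0015, 0.0013, 0], [0, 0, 0]], [[-0.0015, 0.0013, 0], [0, 0, 0]], [[-0.0015, 0.0013, 0], [0, 0, 0]]]'

```text
t: 15.9
ee_pos: [0.5671, 0.0333, 0.041]
tcp_rot: [-1.039, -2.953, 0.006]
wrist_force: [-21.7, 4.4, 20.9]
opening: 0.779
grip_force: 15.6
```

```bash
python3 st.py
```

```text
15.9 tt [-11.1  35.9   7. ] F tt [-21.4   5.5  20.9] 0.7788280351329715
```

That is a hard stop: 2 mm more command gave 0.1 mm of motion. I'll back the pushing finger off the housing while still holding the pad, then let the pad rise.

arm_command --increments '[[[0.001, -0.0009, 0], [0, 0, 0]], [[0.002, -0.0018, 0], [0, 0, 0]], [[0.003, -0.0027, 0], [0, 0, 0]], [[0.004, -0.0036, 0], [0, 0, 0]], [[0.005, -0.0045, 0], [0, 0, 0]], [[0.006, -0.0053, 0], [0, 0, 0]], [[0.0067, -0.006, 0], [0, 0, 0]], [[0.0067, -0.006, 0], [0, 0, 0]], [[0.0067, -0.006, 0], [0, 0, 0]], [[0.0067, -0.006, 0], [0, 0, 0]]]'

```text
t: 17.0
ee_pos: [0.5663, 0.0337, 0.0423]
tcp_rot: [1.042, 2.962, 0.008]
wrist_force: [2.1, 6.2, 3.9]
opening: 0.781
grip_force: 3.6
```

```bash
python3 st.py
```

```text
17.0 tt [-11.8  36.3   8.3] F tt [2.5 6.  3.9] 0.7808833927584148
```

arm_command --increments '[[[0.0006, -0.0005, 0], [0, 0, 0]], [[0.0012, -0.001, 0], [0, 0, 0]], [[0.0018, -0.0016, 0], [0, 0, 0]], [[0.0024, -0.0021, 0], [0, 0, 0]], [[0.003, -0.0027, 0], [0, 0, 0]], [[0.003, -0.0027, 0], [0, 0, 0]], [[0.003, -0.0027, 0], [0, 0, 0]], [[0.003, -0.0027, 0], [0, 0, 0]], [[0.003, -0.0027, 0], [0, 0, 0]], [[0.003, -0.0027, 0], [0, 0, 0]]]'

```text
t: 18.1
ee_pos: [0.5639, 0.0329, 0.043]
tcp_rot: [1.043, 2.958, 0.01]
wrist_force: [3.5, 5.4, 6.1]
opening: 0.781
grip_force: 3.8
```

```bash
python3 st.py
```

```text
18.1 tt [-14.2  35.7   9. ] F tt [3.7 5.2 6.1] 0.7811204791519274
```

arm_command --increments '[[[0, 0, -0.003], [0, 0, 0]], [[0, 0, -0.006], [0, 0, 0]], [[0, 0, -0.009], [0, 0, 0]], [[0, 0, -0.013], [0, 0, 0]], [[0, 0, -0.018], [0, 0, 0]], [[0, 0, -0.024], [0, 0, 0]], [[0, 0, -0.03], [0, 0, 0]], [[0, 0, -0.038], [0, 0, 0]], [[0, 0, -0.046], [0, 0, 0]], [[0, 0, -0.054], [0, 0, 0]]]'

```text
t: 19.2
ee_pos: [0.5609, 0.0297, 0.0963]
tcp_rot: [1.047, 2.961, 0.0]
wrist_force: [0.0, -0.0, 0.4]
opening: 0.779
grip_force: 0.0
```

arm_command --increments '[[[0.003, -0.003, -0.013], [0, 0, 0]], [[0.006, -0.006, -0.026], [0, 0, 0]], [[0.01, -0.009, -0.04], [0, 0, 0]], [[0.015, -0.013, -0.055], [0, 0, 0]], [[0.02, -0.017, -0.07], [0, 0, 0]], [[0.025, -0.022, -0.085], [0, 0, 0]], [[0.03, -0.026, -0.1], [0, 0, 0]], [[0.034, -0.03, -0.11], [0, 0, 0]], [[0.034, -0.03, -0.11], [0, 0, 0]], [[0.034, -0.03, -0.11], [0, 0, 0]]]'

```text
t: 20.2
ee_pos: [0.5155, 0.0275, 0.2055]
tcp_rot: [1.048, 2.961, -0.0]
wrist_force: [-0.1, -0.1, 0.4]
opening: 0.781
grip_force: 0.0
```

```bash
python3 - <<'E'
from h import *
o=robot.get_obs();ci=robot.camera_info('wrist');im=robot.get_image('wrist')[:,:,::-1].copy();print(o['t'],o['ee_pos'],o['wrist_force'],np.abs(o['qvel']).max())
cv2.imwrite('pics/w9.png',im);hsv=cv2.cvtColor(im,cv2.COLOR_BGR2HSV)
t=np.array([.580,-.002,.034]);a=np.radians(3);ex=np.array([np.cos(a),np.sin(a),0]);ey=np.array([-np.sin(a),np.cos(a),0])
def tt(px,z): P=plane(ci,[px],z+.034)[0]-t;return np.round([P@ex*1000,P@ey*1000],1)
b=cv2.inRange(hsv,(12,110,50),(32,255,255));n,l,s,c=cv2.connectedComponentsWithStats(b)
for i in range(1,n):
    if s[i,4]>150:
        cn=max(cv2.findContours((l==i).astype(np.uint8),cv2.RETR_EXTERNAL,cv2.CHAIN_APPROX_NONE)[0],key=len)
        ap=cv2.approxPolyDP(cv2.convexHull(cn),4,True).reshape(-1,2);print(s[i],[(p.tolist(),tt(p,.030).tolist()) for p in ap])
# bezel extreme and housing body rear edge in turntable frame, sampled along lines of constant y at housing-top height
for y in (-24,-20,20,24):
    row=[]
    for x in range(-50,34,2):
        P=t+ex*x/1000+ey*y/1000+[0,0,.027];u,v=np.round(proj(ci,P)[0]).astype(int)
        row.append(int(hsv[v,u,2]) if 0<=v<480 and 0<=u<640 else -1)
    print(y,row)
# scene camera: pad corner for flap angle
cs=robot.camera_info('scene');sc=robot.get_image('scene')[:,:,::-1].copy();cv2.imwrite('pics/s9.png',sc)
h2=cv2.cvtColor(sc,cv2.COLOR_BGR2HSV);b=cv2.inRange(h2,(12,110,50),(32,255,255));b[:200]=0;b[300:]=0;b[:,:305]=0;b[:,430:]=0
cn=max(cv2.findContours(b,cv2.RETR_EXTERNAL,cv2.CHAIN_APPROX_NONE)[0],key=cv2.contourArea).reshape(-1,2)
ap=cv2.approxPolyDP(cv2.convexHull(cn),2,True).reshape(-1,2);print(ap.tolist())
for q in (0,.3,.45,.6):
    L=lambda x,y,z:(lambda r:t+ex*x/1000+ey*(35+r[0])/1000+np.array([0,0,(34+r[1])/1000]))(np.array([[np.cos(-q),-np.sin(-q)],[np.sin(-q),np.cos(-q)]])@[y-35,z-34])
    print(q,np.round(proj(cs,[L(25,79,40),L(-50,79,40)]),1).tolist())
E
```

```text
20.2 [0.5155047  0.02754308 0.2055336 ] [-0.0511268  -0.12187517  0.40897593] 0.02063215377227878
[ 492  176   70   55 2547] [([560, 193], [39.0, 179.2]), ([556, 217], [52.2, 166.7]), ([541, 229], [52.1, 152.6]), ([522, 229], [42.0, 141.3]), ([492, 213], [16.5, 131.1]), ([492, 202], [9.8, 135.9]), ([529, 176], [12.6, 168.1]), ([549, 179], [24.6, 178.5])]
[ 312  194  126  144 6012] [([377, 194], [-51.0, 76.4]), ([437, 264], [20.3, 76.2]), ([365, 329], [25.4, 0.5]), ([350, 336], [22.1, -12.3]), ([332, 335], [11.9, -22.3]), ([316, 323], [-4.5, -24.7]), ([312, 301], [-20.6, -14.3]), ([349, 220], [-50.0, 48.9])]
-24 [54, 54, 54, 56, 56, 121, 129, 86, 55, 53, 45, 44, 36, 35, 35, 35, 35, 33, 33, 36, 36, 115, 138, 145, 145, 145, 145, 144, 145, 145, 108, 90, 37, 39, 39, 39, 39, 40, 54, 57, 58, 148]
-20 [44, 81, 44, 44, 44, 43, 44, 43, 44, 38, 35, 34, 35, 36, 35, 36, 36, 40, 134, 144, 145, 153, 170, 170, 170, 168, 169, 169, 165, 170, 168, 156, 146, 145, 97, 38, 39, 40, 55, 58, 58, 148]
20 [145, 144, 144, 145, 139, 142, 143, 145, 141, 35, 35, 35, 35, 35, 35, 36, 36, 46, 149, 146, 145, 143, 147, 146, 147, 147, 149, 149, 148, 148, 150, 149, 149, 151, 149, 147, 146, 113, 50, 58, 54, 148]
24 [145, 144, 145, 144, 139, 142, 143, 145, 113, 35, 34, 35, 36, 36, 36, 35, 36, 60, 150, 148, 144, 143, 147, 147, 147, 148, 148, 150, 149, 148, 150, 148, 148, 151, 150, 147, 145, 98, 87, 133, 64, 148]
[[330, 236], [336, 230], [349, 228], [389, 241], [401, 254], [370, 276], [330, 241]]
0 [[372.2, 268.6], [405.2, 245.2]]
0.3 [[371.3, 274.7], [403.9, 251.3]]
0.45 [[370.2, 277.1], [402.6, 253.8]]
0.6 [[368.6, 279.0], [400.9, 255.7]]
```

```bash
python3 -c "
from cell import robot
print(robot.sign_off())"
```

```text
the job is handed in; nothing more can be done
None
```

The compass housing is loaded: it sits within about 1 mm of home against the end stop, the flap has closed onto it at about 0.45 rad, and the arm is clear; the job took about 20 s of the 48 s and has been handed in.

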